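# Start the bake at the oven's control deck

## Robot

A 6-joint arm with a two-finger parallel gripper is mounted at the origin on the work surface. World frame = base frame: x ahead of the robot, y to its left, z up, the work surface at z = 0. Lengths are in m, angles in rad, forces in N, time in s.
With the tool pointing down it reaches from about 0.25 to 0.775 m from the base axis. Payload 4 kg.
Tool frame: the origin (TCP) lies between the finger pads; the fingertips stand 25 mm ahead of it and the grasp point (between the pads) lies 6 mm ahead of it; z points along the fingers, y is the direction in which the jaws open and shut (so a half turn about z gives the same grasp; the last joint's range is limited). The gripper opens to 85 mm and grips with 20 to 120 N. Pads are 22 mm wide; open, the fingers measure 114 mm over their backs; the gripper's body (76 mm by 85 mm) begins 54 mm behind the grasp point. The pads swing forward as they close: fully open they stand 13 mm farther back than shut.
Start: joints at [-1.408, 0.087, 1.371, -0, 1.684, -0.103], TCP at [0.144, -0.531, 0.256] pointing down, gripper open.
Joint ranges: [-3.1, 3.1], [-0.76, 2.03], [0.27, 2.55], [-1.08, 4.22], [0.17, 2.65], [-2.57, 2.57]. Speed limits (rad/s): [2.79, 2.79, 3.14, 3.14, 3.14, 3.14].

## Interface

Orientations are given as a unit quaternion [w, x, y, z].
In Python, from bench import r gives the robot as it stands. The module is installed in compiled form; this text tells all that it offers.
- The arm moves only by the tool drive_tool, never from a script. Its argument "plan" is a list of rows, each an object of numbers: "dx", "dy", "dz": the shift along the tool's x, y, z in m; "wx", "wy", "wz": the turn, a rotation vector about the tool's x, y, z in rad; "grip": the finger opening in m, from 0 to 0.0854. In form: [{"dx": .., "dy": .., "dz": .., "wx": .., "wy": .., "wz": .., "grip": ..}, ...]. A call has 1 to 12 rows; each row is the pose to reach, as a shift and turn from the pose commanded when the call began, along the tool's axes at that moment; what a row does not reach only later rows make up. A row lasts 1/10 s, in which the tool goes at most 50 mm and 8.59 degrees, less where a joint would pass 70% of its speed; a pose out of reach is approached as far as the arm can. A call with a gripper value outside its range is refused whole. The fingers move at their own pace and stop on an object; "newtons" is the grip in N (left out, the last holds). Time passes only in rows, so rows that repeat a pose let the fingers close. It gives the time, the measured TCP pose, the force and the opening at its end, in the units of the state.
- r.state(): the state, without advancing time (a new reading comes with each control period).
- r.grab_frame(name): name is "scene" or "top"; returns the picture (384x512x3 uint8, red, green, blue); there is no depth.
- r.camera_params(name): a dict with "fx", "fy", "cx", "cy" (pixels), "k1" (the pictures are not rectified: a ray, as slopes to the right and down, at radius r is drawn at 1 + k1 r^2 times it, then the intrinsics apply), "pose" (4x4, takes a point from camera to world coordinates). Camera axes: x right, y down, z forward; pixel columns grow to the right and rows downward; lengths in m; the calibration is good to about 2 mm. A picture is of the moment at which its call begins. camera_params takes no time and is no camera call.
- r.sign_off(): hands the job in, once; it reports no verdict.
The state is a dict: "time": time; "joints": joint angles; "qd": joint speeds; "joint_efforts": joint torques, N m; "tcp_pos": TCP position; "ee_rot": TCP orientation; "ft_force": force on the tool from outside, world axes, zero at the start; "wrist_torque": the same for the moment, N m; "gripper_width": finger opening in m.
Only numpy, scipy, OpenCV 4.12 (cv2) and the standard library are available. Lean on these libraries where they do the work, as an engineer would, in place of code of your own. Each camera call takes 0.05 s, during which the arm holds its last target. There are 200 camera calls.

## Task

With the closed fingertips, start the bake in this order: press the white-marked end of the black main rocker fully down, then the white-marked end of the blue steam rocker fully down, then press the green start key fully in (it stays in), and last press the yellow top of the loose round timer fully down and let it spring back. Do not press the red stop key or the white lamp key, and do not work a control before its turn. The timer stays where it stands, not lifted or shoved about, and everything else is left in its place.

Things in the scene. Friction and masses are not known exactly. Their poses are not given: they have to be found in the camera images.
- deck: the oven's control deck: a flat grey-topped metal box 180 x 360 x 50 mm (x, y, z), fixed to the counter, origin under its centre, x axis away from the robot when its yaw is 0. It carries two rockers in its far row and three round keys in its near row; the places within a row change from run to run.
- main (a joint): angle (rad) of the black main power rocker: 0 = off (white-marked end up), 0.4 = fully on (white-marked end down). It has friction (about 2 N at this end, 4 N if pressed half-way to the pivot) and stays where it is left.
- main_press (a point): white bar on the end to press of the black main power rocker: on the top face, 22 mm from the pivot, at the end away from the robot. Paddle 64 x 36 x 8 mm, pivot at its middle, 69 mm above the counter. The x axis here runs along the paddle to the marked end. About 78 mm high when off, it falls 9 mm to a hard stop; nothing beside it is higher than the paddle within 25 mm.
- steam (a joint): angle (rad) of the blue steam rocker: 0 = off (white-marked end up), 0.4 = fully on (white-marked end down). It has friction (about 2 N at this end, 4 N if pressed half-way to the pivot) and stays where it is left.
- steam_press (a point): white bar on the end to press of the blue steam rocker: on the top face, 22 mm from the pivot, at the end away from the robot. Paddle 64 x 36 x 8 mm, pivot at its middle, 69 mm above the counter. The x axis here runs along the paddle to the marked end. About 78 mm high when off, it falls 9 mm to a hard stop; nothing beside it is higher than the paddle within 25 mm.
- start (a joint): travel (m) of the green start key: 0 = out, 0.007 = fully in. About 3 N pushes it; it stays in where it is left.
- start_top (a point): centre of the top of the green start key: round, 34 mm across, in a steel collar 48 mm across; z up. Its top is 74 mm above the counter when out, 67 mm when in (collar: 62 mm).
- stop (a joint): travel (m) of the red stop key, 0 = out, 0.007 = in, sprung; not to be pressed
- stop_top (a point): centre of the top of the red stop key, 34 mm across, about 73 mm above the counter
- lamp (a joint): travel (m) of the white lamp key, 0 = out, 0.007 = in, sprung; not to be pressed
- lamp_top (a point): centre of the top of the white lamp key, 34 mm across, about 73 mm above the counter
- timer: loose round white bake timer, 84 mm across, body 30 mm high, about 0.35 kg, standing on the counter to the left or right of the deck; origin under its centre, z up
- cap (a joint): travel (m) of the timer's yellow top: 0 = out, 0.006 = fully in; sprung (about 1 N to start, 4 N fully in), it comes back out when let go
- timer_top (a point): centre of the timer's yellow top: round, 44 mm across, top face 42 mm above the counter
- shaker: loose steel flour shaker, 68 mm across, 97 mm high, on the other side of the deck from the timer; origin under its centre
- cup_a: loose paper cup, 74 mm across the rim, 85 mm high, left of the deck and farther out; origin under its centre
- cup_b: the same kind of cup, right of the deck and farther out
- jar: loose small amber jar, 40 mm across, 50 mm high, standing on the far left corner of the deck; origin under its centre
- tub: loose cream bowl, 100 mm across, 50 mm high, left of the deck and farther out; origin under its centre
- scraper: loose bench scraper, 90 x 110 mm, 24 mm high, lying right of the deck and farther out; origin under its middle
Things that resemble listed ones, but are neither listed nor needed, are in the scene too. Leave any brown or turquoise look-alike of the timer alone.

How it is judged:
On the way, in this order (a step that is already met when the one before it is completed fails the run):
1. main rocker fully on (value of joint main above 0.34 rad), for 0.1 s.
2. steam rocker fully on (value of joint steam above 0.34 rad), for 0.1 s.
3. start key fully in (value of joint start above 0.0055 m), for 0.1 s.
4. timer top pressed down (value of joint cap above 0.0045 m), for 0.05 s.
At the end, for the whole second after the job is handed in: both rockers over 0.34 rad, the start key at least 5.5 mm in, the timer's top out again (less than 1.5 mm in), red and white keys out, the timer standing on the counter within 25 mm of its start and at rest, every bystander within 25 mm of where it began (value of joint each of main, steam above 0.34 rad and value of joint start above 0.0055 m and value of joint cap below 0.0015 m and value of joint each of stop, lamp below 0.001 m and linear speed of timer below 0.02 m/s and height (world z) of timer below 0.005 m and distance of each of timer, shaker, cup_a, cup_b, jar, tub, scraper from where it was at the start of the episode below 0.025 m); the robot touches nothing.
It fails at once if the red stop key or the white lamp key is pressed (value of joint any of stop, lamp above 0.002 m).
It fails at once if the steam rocker, the start key or the timer is worked before the main rocker is fully on (value of joint main below 0.34 rad and (value of joint steam above 0.1 rad or value of joint start above 0.0025 m or value of joint cap above 0.002 m)).
It fails at once if the start key or the timer is pressed before the steam rocker is fully on, or the timer before the start key is in ((value of joint steam below 0.34 rad and (value of joint start above 0.0025 m or value of joint cap above 0.002 m)) or (value of joint start below 0.0055 m and value of joint cap above 0.002 m)).
It fails at once if the timer is lifted, tipped or shoved more than 25 mm (height (world z) of timer above 0.01 m or angle between timer's own z axis and vertical above 0.2 rad or distance of timer from where it was at the start of the episode above 0.025 m).
It fails at once if a bystander is moved more than 25 mm (distance of any of shaker, cup_a, cup_b, jar, tub, scraper from where it was at the start of the episode above 0.025 m).
It also fails if it takes over 54 s, if anything falls off the work surface, if the arm or the gripper's body presses on something with over 40 N, if the wrist force passes 120 N, or if a joint passes its speed limit or range.

## Working session

There is one attempt and no reset: what is moved stays moved. The work goes in short steps, Python scripts to look and compute and a tool call to move; the robot and the scene stay as the last step left them, time stands still between calls to the robot, and variables do not carry over. Pictures are saved under pics/ and viewed, about 8 in all and at most 12, crops included, and the job is handed in when it is done.

Besides the shell and the picture viewer there is one more tool, called after "Emit:" as name(argument=value, ...), one argument or row to a line, values as JSON. drive_tool: Moves the arm, as the interface text tells. Its arguments: {"type":"object","properties":{"plan":{"type":"array","items":{"type":"object","properties":{"dx":{"type":"number"},"dy":{"type":"number"},"dz":{"type":"number"},"wx":{"type":"number"},"wy":{"type":"number"},"wz":{"type":"number"},"grip":{"type":"number"}}}},"newtons":{"type":"number"}},"required":["plan"]}

```bash
mkdir -p pics && python3 - <<'E'
from bench import r
import cv2
for n in("scene","top"):
    cv2.imwrite(f"pics/{n}0.png",r.grab_frame(n)[:,:,::-1]); print(n,r.camera_params(n))
s=r.state();print(s)
E
```

```text
scene {'fx': 393.73219260063127, 'fy': 393.73219260063127, 'cx': 258.7249950434702, 'cy': 191.56163595286685, 'k1': -0.11016338554929644, 'pose': array([[ 0.86573498,  0.41895532, -0.27382365,  0.77646337],
       [ 0.50029571, -0.7086475 ,  0.49751676, -0.52590153],
       [ 0.01439286, -0.56771046, -0.82310247,  0.93733802],
       [ 0.        ,  0.        ,  0.        ,  1.        ]])}
top {'fx': 426.3669324757037, 'fy': 426.3669324757037, 'cx': 253.370805252923, 'cy': 192.7198626092224, 'k1': -0.10520162681677304, 'pose': array([[ 1.75538164e-02, -9.88669935e-01,  1.49075901e-01,
         3.28282434e-01],
       [-9.99845640e-01, -1.72460937e-02,  3.35676263e-03,
        -1.41904087e-02],
       [-7.47753340e-04, -1.49111813e-01, -9.88820058e-01,
         1.24823261e+00],
       [ 0.00000000e+00,  0.00000000e+00,  0.00000000e+00,
         1.00000000e+00]])}
{'time': 0.1, 'joints': array([-1.40812556e+00,  8.79067524e-02,  1.37213403e+00,  2.91387330e-07,
        1.68362927e+00, -1.03104725e-01]), 'qd': array([ 0.00026355, -0.00028403, -0.00375686,  0.00117337, -0.000995  ,
       -0.00023896]), 'joint_efforts': array([ 2.65463081e-03, -3.53014863e+01, -3.14218140e+01, -9.93734238e-05,
        7.94535008e-03,  7.94672189e-06]), 'tcp_pos': array([ 0.14438752, -0.53028092,  0.25522644]), 'ee_rot': array([-1.03824428e-03,  9.91182872e-01,  1.32496923e-01, -3.07863502e-05]), 'ft_force': array([-0.13019636,  0.48982527,  0.50272966]), 'wrist_torque': array([ 0.02655988,  0.03349081, -0.00926204]), 'gripper_width': 0.08544471608855686}
```

View pics/top0.png

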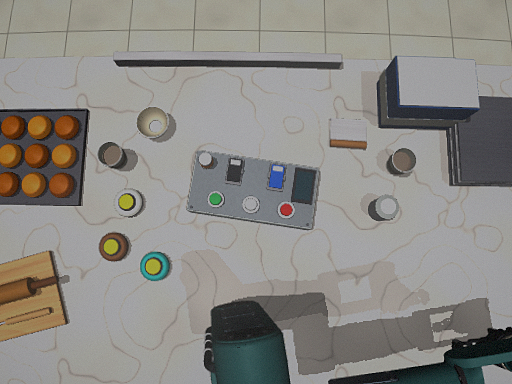

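View pics/scene0.png

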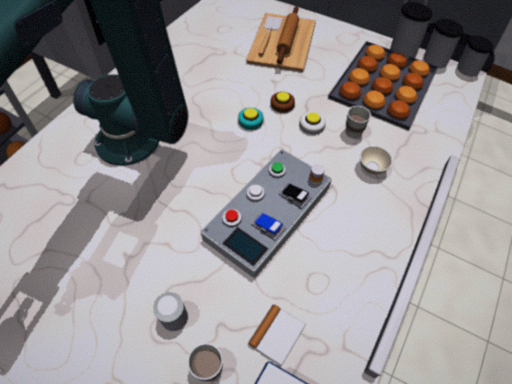

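The top view shows the main rocker at about (235,170), steam (276,177), green key (216,199), lamp (251,204), red key (287,210), jar (205,159) and the white timer (128,203). The scene view shows the same items. Next I'll measure them.

```bash
cat > h.py <<'E'
import numpy as np, cv2
from bench import r
def ray(n,px):
    p=r.camera_params(n);K=np.array([[p['fx'],0,p['cx']],[0,p['fy'],p['cy']],[0,0,1]])
    u=cv2.undistortPoints(np.array([[px]],float),K,np.array([p['k1'],0,0,0,0]))[0,0]
    T=p['pose'];return T[:3,3],T[:3,:3]@[u[0],u[1],1]
def onplane(n,px,z):
    o,d=ray(n,px);return (o+d*(z-o[2])/d[2])
def blobs(mask,roi,amin=12):
    m=np.zeros(mask.shape,np.uint8);x0,y0,x1,y1=roi;m[y0:y1,x0:x1]=mask[y0:y1,x0:x1]
    k,_,st,c=cv2.connectedComponentsWithStats(m.astype(np.uint8))
    return [(c[i],st[i,4],st[i,2:4]) for i in range(1,k) if st[i,4]>=amin]
E
python3 - <<'E'
from h import *
rois={'top':{'green':(200,185,232,215),'red':(272,198,302,222),'blue':(262,160,292,192),'yellow':(110,185,147,220),'bar':(225,152,292,178),'lamp':(238,192,264,216),'black':(222,152,248,188)},
'scene':{'green':(262,155,295,182),'red':(220,203,245,228),'blue':(250,205,290,240),'yellow':(300,105,326,133),'bar':(250,180,312,238),'lamp':(244,182,268,202),'black':(278,178,312,206)}}
zs=dict(green=.074,red=.073,blue=.073,yellow=.042,bar=.078,lamp=.073,black=.073)
for n in('top','scene'):
    im=cv2.imread(f'pics/{n}0.png');h,s,v=cv2.split(cv2.cvtColor(im,cv2.COLOR_BGR2HSV))
    M=dict(green=(h>45)&(h<85)&(s>120),red=((h<8)|(h>172))&(s>150),blue=(h>105)&(h<130)&(s>150),yellow=(h>20)&(h<36)&(s>130),bar=(s<50)&(v>185),lamp=(s<40)&(v>185),black=v<50)
    for k in zs:
        for c,a,wh in blobs(M[k],rois[n][k]): print(n,k,c.round(1),a,wh,onplane(n,c,zs[k])[:2].round(4))
    if n=='top': a=cv2.resize(im[140:225,100:325],None,fx=3.5,fy=3.5,interpolation=2)
    else: b=cv2.resize(im[100:275,195:385],None,fx=3,fy=3,interpolation=2)
cv2.imwrite('pics/ta.png',a)
E
```

```text
top green [214.9 198.6] 100 [11 12] [0.4869 0.0966]
top red [285.8 209.3] 101 [12 12] [ 0.4606 -0.1009]
top blue [275.9 178.3] 219 [16 23] [ 0.5474 -0.0727]
top yellow [125.8 201.3] 174 [15 15] [0.4787 0.3568]
scene green [277.1 167.1] 90 [11 11] [0.4919 0.0939]
scene red [231.2 215.1] 105 [12 11] [ 0.4649 -0.1028]
scene blue [266.5 222.4] 236 [27 20] [ 0.5533 -0.0756]
scene yellow [312.7 117.7] 111 [14 10] [0.4838 0.3523]
scene bar [255.9 190.5] 122 [14 14] [ 0.4824 -0.0073]
scene bar [301.5 194.8] 32 [8 7] [0.5933 0.042 ]
scene bar [304.6 228.9] 266 [21 26] [ 0.646  -0.0463]
scene bar [274.9 225.6] 39 [9 8] [ 0.5774 -0.0755]
scene lamp [255.1 190.5] 136 [17 14] [ 0.479  -0.0055]
scene black [293.1 192.6] 193 [24 18] [0.5697 0.0402]Traceback (most recent call last):
  File "<stdin>", line 12, in <module>
cv2.error: OpenCV(4.12.0) :-1: error: (-5:Bad argument) in function 'imwrite'
> Overload resolution failed:
>  - img is not a numpy array, neither a scalar
>  - Expected Ptr<cv::UMat> for argument 'img'
```

```bash
python3 - <<'E'
from h import *
im=cv2.imread('pics/top0.png');h,s,v=cv2.split(cv2.cvtColor(im,cv2.COLOR_BGR2HSV))
for t in(130,150,170):
  for k,roi in dict(main=(225,155,248,172),steam=(266,160,290,178),lamp=(238,192,264,216)).items():
    for c,a,wh in blobs((s<70)&(v>t),roi,6): print(t,k,c.round(1),a,wh,onplane('top',c,.078)[:2].round(4))
for c,a,wh in blobs(v<50,(222,152,248,188)): print('black',c.round(1),a,wh,onplane('top',c,.073)[:2])
a=cv2.resize(im[140:225,100:325],None,fx=3.5,fy=3.5,interpolation=2)
b=cv2.resize(cv2.imread('pics/scene0.png')[150:275,195:345],None,fx=2.8,fy=2.3,interpolation=2)
o=np.zeros((a.shape[0]+b.shape[0],a.shape[1],3),np.uint8);o[:a.shape[0]]=a;o[a.shape[0]:,:b.shape[1]]=b
cv2.imwrite('pics/ta.png',o)
# joint triangulation
def tri(p,q):
    A=np.zeros((3,3));B=np.zeros(3)
    for n,x in(('top',p),('scene',q)):
        O,d=ray(n,x);d=d/np.linalg.norm(d);P=np.eye(3)-np.outer(d,d);A+=P;B+=P@O
    return np.linalg.solve(A,B).round(4)
for n,p,q in(('green',(214.9,198.6),(277.1,167.1)),('red',(285.8,209.3),(231.2,215.1)),('timer',(125.8,201.3),(312.7,117.7))): print(n,tri(p,q))
E
```

```text
130 main [242.4 160.1] 72 [18 17] [0.5968 0.0223]
130 main [235.4 161.8] 44 [10  6] [0.5916 0.0418]
130 steam [281.2 161.3] 63 [20  5] [ 0.5953 -0.0869]
130 steam [277.5 168.1] 47 [10  6] [ 0.5755 -0.0765]
130 steam [286.6 171. ] 7 [3 5] [ 0.5678 -0.1021]
130 lamp [251.2 202. ] 403 [26 24] [ 0.4787 -0.0048]
130 lamp [241.6 212.4] 32 [10  8] [0.4493 0.0212]
150 main [243.5 155.4] 13 [9 3] [0.6105 0.0195]
150 main [235.  161.8] 41 [9 6] [0.5917 0.0428]
150 steam [282.9 160.8] 36 [17  4] [ 0.5968 -0.0915]
150 steam [277.4 168.1] 46 [10  5] [ 0.5757 -0.0763]
150 lamp [250.3 203.8] 184 [17 17] [ 0.4736 -0.0022]
170 main [235.1 162.3] 22 [9 5] [0.5901 0.0426]
170 steam [273.7 168.2] 6 [3 3] [ 0.5753 -0.0658]
170 steam [280.  169.1] 9 [6 4] [ 0.5729 -0.0836]
170 lamp [257.4 202.1] 8 [3 6] [ 0.4786 -0.0218]
170 lamp [249.8 210. ] 20 [15  6] [ 0.4563 -0.0014]
green [0.4888 0.0979 0.0671]
red [ 0.462  -0.1007  0.0673]
timer [0.4804 0.36   0.0335]
```

View pics/ta.png

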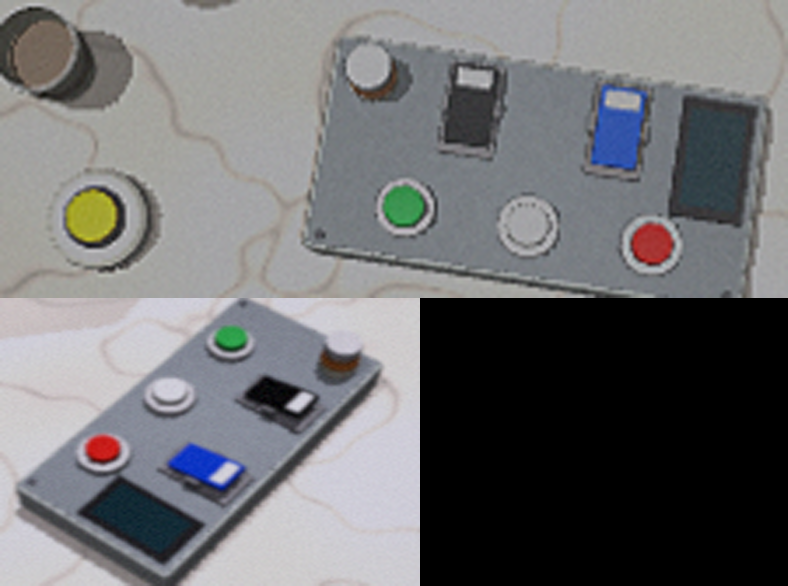

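The white bars sit at the far ends of both rockers: main (235,162) and steam (277,168) in the top picture. The two views agree to about 5 mm, so I'll average them. I'm moving over main now with the fingers closed.

Emit:
drive_tool(
  plan=[
    {"dx": 0.05, "dy": -0.037, "wz": 0.1, "grip": 0},
    {"dx": 0.098, "dy": -0.072, "wz": 0.2, "grip": 0},
    {"dx": 0.147, "dy": -0.108, "wz": 0.3, "grip": 0},
    {"dx": 0.195, "dy": -0.144, "wz": 0.4, "grip": 0},
    {"dx": 0.244, "dy": -0.18, "wz": 0.4, "grip": 0},
    {"dx": 0.293, "dy": -0.217, "wz": 0.4, "grip": 0},
    {"dx": 0.342, "dy": -0.253, "wz": 0.4, "grip": 0},
    {"dx": 0.39, "dy": -0.289, "wz": 0.4, "grip": 0},
    {"dx": 0.44, "dy": -0.325, "wz": 0.4, "grip": 0},
    {"dx": 0.488, "dy": -0.361, "wz": 0.4, "grip": 0},
    {"dx": 0.537, "dy": -0.397, "wz": 0.4, "grip": 0},
    {"dx": 0.586, "dy": -0.433, "wz": 0.4, "grip": 0},
  ],
)

```text
$.plan[0]: bad value
```

Emit:
drive_tool(
  plan=[
    {"dx": 0.586, "dy": -0.433, "dz": 0.0, "wx": 0.0, "wy": 0.0, "wz": 0.4, "grip": 0.0},
    {"dx": 0.586, "dy": -0.433, "dz": 0.0, "wx": 0.0, "wy": 0.0, "wz": 0.4, "grip": 0.0},
    {"dx": 0.586, "dy": -0.433, "dz": 0.0, "wx": 0.0, "wy": 0.0, "wz": 0.4, "grip": 0.0},
    {"dx": 0.586, "dy": -0.433, "dz": 0.0, "wx": 0.0, "wy": 0.0, "wz": 0.4, "grip": 0.0},
    {"dx": 0.586, "dy": -0.433, "dz": 0.0, "wx": 0.0, "wy": 0.0, "wz": 0.4, "grip": 0.0},
    {"dx": 0.586, "dy": -0.433, "dz": 0.0, "wx": 0.0, "wy": 0.0, "wz": 0.4, "grip": 0.0},
    {"dx": 0.586, "dy": -0.433, "dz": 0.0, "wx": 0.0, "wy": 0.0, "wz": 0.4, "grip": 0.0},
    {"dx": 0.586, "dy": -0.433, "dz": 0.0, "wx": 0.0, "wy": 0.0, "wz": 0.4, "grip": 0.0},
    {"dx": 0.586, "dy": -0.433, "dz": 0.0, "wx": 0.0, "wy": 0.0, "wz": 0.4, "grip": 0.0},
    {"dx": 0.586, "dy": -0.433, "dz": 0.0, "wx": 0.0, "wy": 0.0, "wz": 0.4, "grip": 0.0},
    {"dx": 0.586, "dy": -0.433, "dz": 0.0, "wx": 0.0, "wy": 0.0, "wz": 0.4, "grip": 0.0},
    {"dx": 0.586, "dy": -0.433, "dz": 0.0, "wx": 0.0, "wy": 0.0, "wz": 0.4, "grip": 0.0},
  ],
)

```text
time: 1.3
tcp_pos: [0.5156, -0.0599, 0.2559]
ee_rot: [0.0, 0.998, -0.067, -0.0]
ft_force: [1.7, -0.9, -1.0]
gripper_width: 0.0
```

Emit:
drive_tool(
  plan=[
    {"dx": 0.066, "dy": -0.111, "dz": 0.0, "wx": 0.0, "wy": 0.0, "wz": 0.0, "grip": 0.0},
    {"dx": 0.066, "dy": -0.111, "dz": 0.0, "wx": 0.0, "wy": 0.0, "wz": 0.0, "grip": 0.0},
    {"dx": 0.066, "dy": -0.111, "dz": 0.0, "wx": 0.0, "wy": 0.0, "wz": 0.0, "grip": 0.0},
    {"dx": 0.066, "dy": -0.111, "dz": 0.05, "wx": 0.0, "wy": 0.0, "wz": 0.0, "grip": 0.0},
    {"dx": 0.066, "dy": -0.111, "dz": 0.1, "wx": 0.0, "wy": 0.0, "wz": 0.0, "grip": 0.0},
    {"dx": 0.066, "dy": -0.111, "dz": 0.13, "wx": 0.0, "wy": 0.0, "wz": 0.0, "grip": 0.0},
    {"dx": 0.066, "dy": -0.111, "dz": 0.13, "wx": 0.0, "wy": 0.0, "wz": 0.0, "grip": 0.0},
    {"dx": 0.066, "dy": -0.111, "dz": 0.13, "wx": 0.0, "wy": 0.0, "wz": 0.0, "grip": 0.0},
  ],
)

```text
time: 2.1
tcp_pos: [0.5951, 0.0393, 0.1262]
ee_rot: [0.0, 0.998, -0.067, -0.001]
ft_force: [-0.2, -0.3, 1.0]
gripper_width: 0.0001
```

```bash
python3 - <<'E'
from h import *
cv2.imwrite('pics/s1.png',cv2.resize(r.grab_frame('scene')[100:290,180:400,::-1],None,fx=3,fy=3))
s=r.state();print(s['tcp_pos'],s['ee_rot'],s['ft_force'])
E
```

```text
[0.59625901 0.03917206 0.12830516] [-5.07307771e-06  9.97744773e-01 -6.71046242e-02  1.52856431e-03] [-0.04184172 -0.08544201  0.68512972]
```

View pics/s1.png

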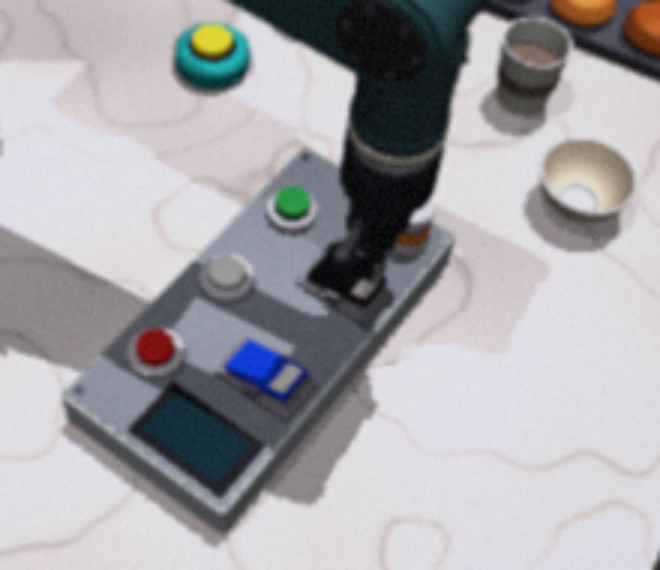

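The fingers are closed above the main bar, with the bar visible at about (365,288) in the crop. Pressing down gradually.

Emit:
drive_tool(
  plan=[
    {"dx": 0.0, "dy": -0.002, "dz": 0.02, "wx": 0.0, "wy": 0.0, "wz": 0.0, "grip": 0.0},
    {"dx": 0.0, "dy": -0.002, "dz": 0.025, "wx": 0.0, "wy": 0.0, "wz": 0.0, "grip": 0.0},
    {"dx": 0.0, "dy": -0.002, "dz": 0.028, "wx": 0.0, "wy": 0.0, "wz": 0.0, "grip": 0.0},
    {"dx": 0.0, "dy": -0.002, "dz": 0.031, "wx": 0.0, "wy": 0.0, "wz": 0.0, "grip": 0.0},
    {"dx": 0.0, "dy": -0.002, "dz": 0.033, "wx": 0.0, "wy": 0.0, "wz": 0.0, "grip": 0.0},
    {"dx": 0.0, "dy": -0.002, "dz": 0.034, "wx": 0.0, "wy": 0.0, "wz": 0.0, "grip": 0.0},
    {"dx": 0.0, "dy": -0.002, "dz": 0.034, "wx": 0.0, "wy": 0.0, "wz": 0.0, "grip": 0.0},
  ],
)

```text
time: 2.85
tcp_pos: [0.5973, 0.0411, 0.0943]
ee_rot: [-0.0, 0.998, -0.067, 0.003]
ft_force: [5.6, 0.1, 4.9]
gripper_width: 0.0002
```

Emit:
drive_tool(
  plan=[
    {"dx": 0.0, "dy": 0.0, "dz": 0.001, "wx": 0.0, "wy": 0.0, "wz": 0.0, "grip": 0.0},
    {"dx": 0.0, "dy": 0.0, "dz": 0.002, "wx": 0.0, "wy": 0.0, "wz": 0.0, "grip": 0.0},
    {"dx": 0.0, "dy": 0.0, "dz": 0.002, "wx": 0.0, "wy": 0.0, "wz": 0.0, "grip": 0.0},
    {"dx": 0.0, "dy": 0.0, "dz": 0.002, "wx": 0.0, "wy": 0.0, "wz": 0.0, "grip": 0.0},
  ],
)

```text
time: 3.25
tcp_pos: [0.5974, 0.0411, 0.0941]
ee_rot: [0.0, 0.998, -0.067, 0.003]
ft_force: [1.5, -0.9, 11.2]
gripper_width: -0.0001
```

The tool no longer descends and the force is rising (11 N), so this is the hard stop. One more nudge to confirm, then lift and move to steam.

Emit:
drive_tool(
  plan=[
    {"dx": 0.0, "dy": 0.0, "dz": 0.002, "wx": 0.0, "wy": 0.0, "wz": 0.0, "grip": 0.0},
    {"dx": 0.0, "dy": 0.0, "dz": 0.002, "wx": 0.0, "wy": 0.0, "wz": 0.0, "grip": 0.0},
    {"dx": 0.0, "dy": 0.0, "dz": 0.002, "wx": 0.0, "wy": 0.0, "wz": 0.0, "grip": 0.0},
  ],
)

```text
time: 3.55
tcp_pos: [0.5975, 0.0411, 0.094]
ee_rot: [0.0, 0.998, -0.067, 0.003]
ft_force: [-2.8, -0.4, 17.7]
gripper_width: 0.0003
```

Emit:
drive_tool(
  plan=[
    {"dx": 0.0, "dy": 0.0, "dz": -0.02, "wx": 0.0, "wy": 0.0, "wz": 0.0, "grip": 0.0},
    {"dx": 0.0, "dy": 0.0, "dz": -0.045, "wx": 0.0, "wy": 0.0, "wz": 0.0, "grip": 0.0},
    {"dx": 0.0, "dy": 0.04, "dz": -0.045, "wx": 0.0, "wy": 0.0, "wz": 0.0, "grip": 0.0},
    {"dx": 0.0, "dy": 0.08, "dz": -0.045, "wx": 0.0, "wy": 0.0, "wz": 0.0, "grip": 0.0},
    {"dx": 0.0, "dy": 0.119, "dz": -0.045, "wx": 0.0, "wy": 0.0, "wz": 0.0, "grip": 0.0},
    {"dx": 0.0, "dy": 0.119, "dz": -0.045, "wx": 0.0, "wy": 0.0, "wz": 0.0, "grip": 0.0},
    {"dx": 0.0, "dy": 0.119, "dz": -0.045, "wx": 0.0, "wy": 0.0, "wz": 0.0, "grip": 0.0},
    {"dx": 0.0, "dy": 0.119, "dz": -0.045, "wx": 0.0, "wy": 0.0, "wz": 0.0, "grip": 0.0},
  ],
)

```text
time: 4.35
tcp_pos: [0.5789, -0.0758, 0.1326]
ee_rot: [-0.0, 0.998, -0.067, -0.001]
ft_force: [-0.1, 0.7, -0.5]
gripper_width: 0.0
```

```bash
python3 - <<'E'
from h import *
cv2.imwrite('pics/s2.png',cv2.resize(r.grab_frame('scene')[150:280,190:350,::-1],None,fx=4,fy=4))
s=r.state();print(s['tcp_pos'],s['ee_rot'],s['ft_force'])
E
```

```text
[ 0.57913177 -0.07551274  0.13278708] [-2.98331040e-04  9.97790250e-01 -6.64374018e-02 -7.74327437e-04] [0.49210191 0.51775996 0.08618738]
```

View pics/s2.png

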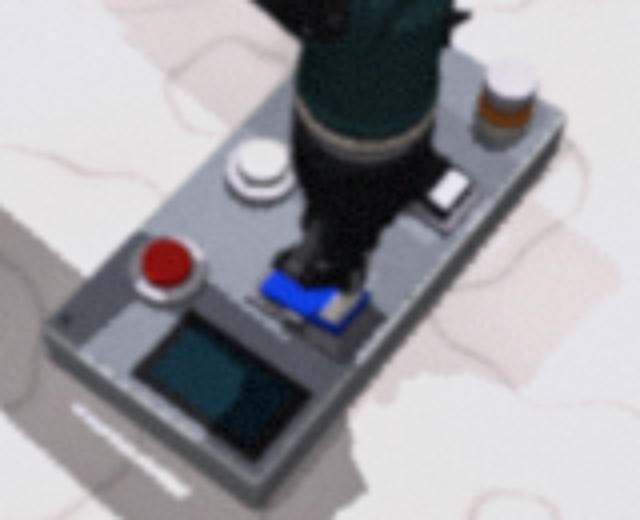

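Main's marked end (450,190) now lies low and the jar is untouched. Pressing steam the same way.

Emit:
drive_tool(
  plan=[
    {"dx": 0.002, "dy": 0.0, "dz": 0.02, "wx": 0.0, "wy": 0.0, "wz": 0.0, "grip": 0.0},
    {"dx": 0.002, "dy": 0.0, "dz": 0.028, "wx": 0.0, "wy": 0.0, "wz": 0.0, "grip": 0.0},
    {"dx": 0.002, "dy": 0.0, "dz": 0.032, "wx": 0.0, "wy": 0.0, "wz": 0.0, "grip": 0.0},
    {"dx": 0.002, "dy": 0.0, "dz": 0.036, "wx": 0.0, "wy": 0.0, "wz": 0.0, "grip": 0.0},
    {"dx": 0.002, "dy": 0.0, "dz": 0.039, "wx": 0.0, "wy": 0.0, "wz": 0.0, "grip": 0.0},
    {"dx": 0.002, "dy": 0.0, "dz": 0.041, "wx": 0.0, "wy": 0.0, "wz": 0.0, "grip": 0.0},
    {"dx": 0.002, "dy": 0.0, "dz": 0.043, "wx": 0.0, "wy": 0.0, "wz": 0.0, "grip": 0.0},
    {"dx": 0.002, "dy": 0.0, "dz": 0.043, "wx": 0.0, "wy": 0.0, "wz": 0.0, "grip": 0.0},
    {"dx": 0.002, "dy": 0.0, "dz": 0.043, "wx": 0.0, "wy": 0.0, "wz": 0.0, "grip": 0.0},
  ],
)

```text
time: 5.3
tcp_pos: [0.5822, -0.0761, 0.094]
ee_rot: [-0.001, 0.998, -0.067, 0.001]
ft_force: [-3.2, 3.9, 13.8]
gripper_width: 0.0003
```

Emit:
drive_tool(
  plan=[
    {"dx": 0.0, "dy": 0.0, "dz": 0.001, "wx": 0.0, "wy": 0.0, "wz": 0.0, "grip": 0.0},
    {"dx": 0.0, "dy": 0.0, "dz": 0.002, "wx": 0.0, "wy": 0.0, "wz": 0.0, "grip": 0.0},
    {"dx": 0.0, "dy": 0.0, "dz": 0.002, "wx": 0.0, "wy": 0.0, "wz": 0.0, "grip": 0.0},
  ],
)

```text
time: 5.6
tcp_pos: [0.5822, -0.0762, 0.0938]
ee_rot: [-0.0, 0.998, -0.067, 0.002]
ft_force: [-7.3, 5.6, 20.1]
gripper_width: -0.0003
```

Steam is at its stop too (same height, 20 N). Lifting and going to the green key.

Emit:
drive_tool(
  plan=[
    {"dx": 0.0, "dy": 0.0, "dz": -0.02, "wx": 0.0, "wy": 0.0, "wz": 0.0, "grip": 0.0},
    {"dx": 0.0, "dy": 0.0, "dz": -0.045, "wx": 0.0, "wy": 0.0, "wz": 0.0, "grip": 0.0},
    {"dx": -0.029, "dy": -0.04, "dz": -0.045, "wx": 0.0, "wy": 0.0, "wz": 0.0, "grip": 0.0},
    {"dx": -0.058, "dy": -0.079, "dz": -0.045, "wx": 0.0, "wy": 0.0, "wz": 0.0, "grip": 0.0},
    {"dx": -0.087, "dy": -0.119, "dz": -0.045, "wx": 0.0, "wy": 0.0, "wz": 0.0, "grip": 0.0},
    {"dx": -0.115, "dy": -0.158, "dz": -0.045, "wx": 0.0, "wy": 0.0, "wz": 0.0, "grip": 0.0},
    {"dx": -0.115, "dy": -0.158, "dz": -0.045, "wx": 0.0, "wy": 0.0, "wz": 0.0, "grip": 0.0},
    {"dx": -0.115, "dy": -0.158, "dz": -0.045, "wx": 0.0, "wy": 0.0, "wz": 0.0, "grip": 0.0},
    {"dx": -0.115, "dy": -0.158, "dz": -0.045, "wx": 0.0, "wy": 0.0, "wz": 0.0, "grip": 0.0},
  ],
)

```text
time: 6.5
tcp_pos: [0.4892, 0.0941, 0.1333]
ee_rot: [0.001, 0.998, -0.067, 0.0]
ft_force: [-0.4, 0.0, -0.3]
gripper_width: -0.0001
```

```bash
python3 - <<'E'
from h import *
cv2.imwrite('pics/s3.png',cv2.resize(r.grab_frame('scene')[140:280,190:350,::-1],None,fx=4,fy=4))
s=r.state();print(s['tcp_pos'],s['ee_rot'],s['ft_force'])
E
```

```text
[0.48928932 0.09381862 0.13328172] [ 4.61720759e-04  9.97695573e-01 -6.78476758e-02  1.55288785e-04] [-0.54295843  0.15014795 -0.20460953]
```

View pics/s3.png

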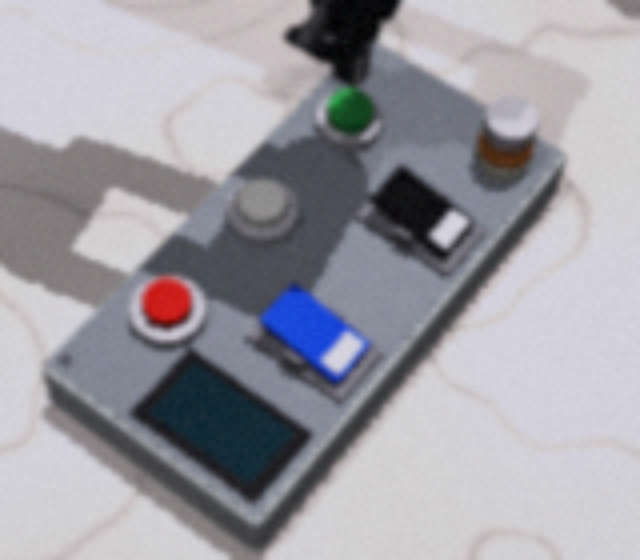

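Both rockers are on, with the marked ends down at (450,230) and (343,352). The tip is above the green key at (350,110). Pressing start.

Emit:
drive_tool(
  plan=[
    {"dx": 0.0, "dy": -0.001, "dz": 0.025, "wx": 0.0, "wy": 0.0, "wz": 0.0, "grip": 0.0},
    {"dx": 0.0, "dy": -0.001, "dz": 0.033, "wx": 0.0, "wy": 0.0, "wz": 0.0, "grip": 0.0},
    {"dx": 0.0, "dy": -0.001, "dz": 0.036, "wx": 0.0, "wy": 0.0, "wz": 0.0, "grip": 0.0},
    {"dx": 0.0, "dy": -0.001, "dz": 0.039, "wx": 0.0, "wy": 0.0, "wz": 0.0, "grip": 0.0},
    {"dx": 0.0, "dy": -0.001, "dz": 0.041, "wx": 0.0, "wy": 0.0, "wz": 0.0, "grip": 0.0},
    {"dx": 0.0, "dy": -0.001, "dz": 0.043, "wx": 0.0, "wy": 0.0, "wz": 0.0, "grip": 0.0},
    {"dx": 0.0, "dy": -0.001, "dz": 0.044, "wx": 0.0, "wy": 0.0, "wz": 0.0, "grip": 0.0},
    {"dx": 0.0, "dy": -0.001, "dz": 0.044, "wx": 0.0, "wy": 0.0, "wz": 0.0, "grip": 0.0},
    {"dx": 0.0, "dy": -0.001, "dz": 0.044, "wx": 0.0, "wy": 0.0, "wz": 0.0, "grip": 0.0},
  ],
)

```text
time: 7.45
tcp_pos: [0.4894, 0.0956, 0.0918]
ee_rot: [0.001, 0.998, -0.067, 0.001]
ft_force: [-4.9, -3.5, 11.0]
gripper_width: -0.0
```

Emit:
drive_tool(
  plan=[
    {"dx": 0.0, "dy": 0.0, "dz": 0.001, "wx": 0.0, "wy": 0.0, "wz": 0.0, "grip": 0.0},
    {"dx": 0.0, "dy": 0.0, "dz": 0.002, "wx": 0.0, "wy": 0.0, "wz": 0.0, "grip": 0.0},
    {"dx": 0.0, "dy": 0.0, "dz": 0.002, "wx": 0.0, "wy": 0.0, "wz": 0.0, "grip": 0.0},
  ],
)

```text
time: 7.75
tcp_pos: [0.4895, 0.0956, 0.0917]
ee_rot: [0.001, 0.998, -0.067, 0.001]
ft_force: [-8.8, -2.5, 19.2]
gripper_width: 0.0002
```

Start is fully in (tip at 67 mm, force up to 19 N). Moving to the timer.

Emit:
drive_tool(
  plan=[
    {"dx": 0.0, "dy": 0.0, "dz": -0.02, "wx": 0.0, "wy": 0.0, "wz": 0.0, "grip": 0.0},
    {"dx": 0.0, "dy": 0.0, "dz": -0.045, "wx": 0.0, "wy": 0.0, "wz": 0.0, "grip": 0.0},
    {"dx": -0.008, "dy": -0.045, "dz": -0.045, "wx": 0.0, "wy": 0.0, "wz": 0.0, "grip": 0.0},
    {"dx": -0.016, "dy": -0.09, "dz": -0.045, "wx": 0.0, "wy": 0.0, "wz": 0.0, "grip": 0.0},
    {"dx": -0.024, "dy": -0.135, "dz": -0.045, "wx": 0.0, "wy": 0.0, "wz": 0.0, "grip": 0.0},
    {"dx": -0.032, "dy": -0.18, "dz": -0.045, "wx": 0.0, "wy": 0.0, "wz": 0.0, "grip": 0.0},
    {"dx": -0.04, "dy": -0.225, "dz": -0.045, "wx": 0.0, "wy": 0.0, "wz": 0.0, "grip": 0.0},
    {"dx": -0.043, "dy": -0.256, "dz": -0.045, "wx": 0.0, "wy": 0.0, "wz": 0.0, "grip": 0.0},
    {"dx": -0.043, "dy": -0.256, "dz": -0.035, "wx": 0.0, "wy": 0.0, "wz": 0.0, "grip": 0.0},
    {"dx": -0.043, "dy": -0.256, "dz": -0.01, "wx": 0.0, "wy": 0.0, "wz": 0.0, "grip": 0.0},
    {"dx": -0.043, "dy": -0.256, "dz": -0.01, "wx": 0.0, "wy": 0.0, "wz": 0.0, "grip": 0.0},
    {"dx": -0.043, "dy": -0.256, "dz": -0.01, "wx": 0.0, "wy": 0.0, "wz": 0.0, "grip": 0.0},
  ],
)

```text
time: 8.95
tcp_pos: [0.48, 0.3546, 0.0965]
ee_rot: [0.001, 0.998, -0.067, -0.001]
ft_force: [0.2, 0.5, 0.7]
gripper_width: -0.0002
```

```bash
python3 - <<'E'
from h import *
f=r.grab_frame('scene')[80:260,210:410,::-1]
cv2.imwrite('pics/s4.png',cv2.resize(f,None,fx=3,fy=3))
s=r.state();print(s['tcp_pos'],s['ee_rot'],s['ft_force'])
E
```

```text
[0.48076962 0.35492315 0.09770355] [-6.56706198e-05  9.97718604e-01 -6.75096709e-02  1.67220119e-04] [ 0.38154283 -0.91252838  0.20069952]
```

View pics/s4.png

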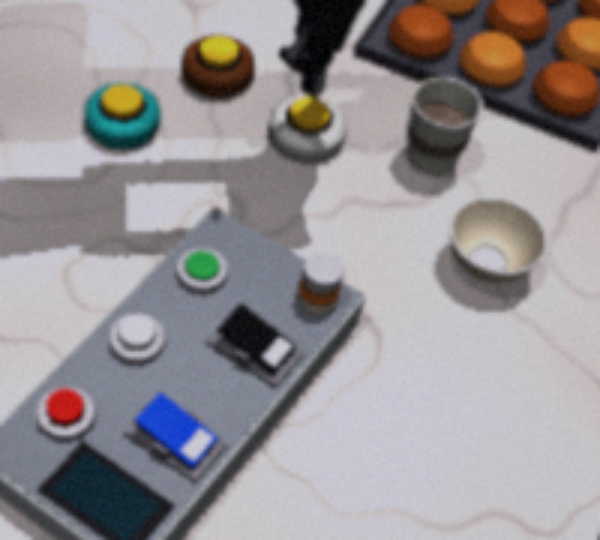

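The tip is over the yellow top at (310,110) in the crop. Start is flush and the other keys are out. Pressing the timer down.

Emit:
drive_tool(
  plan=[
    {"dx": 0.0, "dy": 0.0, "dz": 0.02, "wx": 0.0, "wy": 0.0, "wz": 0.0, "grip": 0.0},
    {"dx": 0.0, "dy": 0.0, "dz": 0.029, "wx": 0.0, "wy": 0.0, "wz": 0.0, "grip": 0.0},
    {"dx": 0.0, "dy": 0.0, "dz": 0.032, "wx": 0.0, "wy": 0.0, "wz": 0.0, "grip": 0.0},
    {"dx": 0.0, "dy": 0.0, "dz": 0.035, "wx": 0.0, "wy": 0.0, "wz": 0.0, "grip": 0.0},
    {"dx": 0.0, "dy": 0.0, "dz": 0.037, "wx": 0.0, "wy": 0.0, "wz": 0.0, "grip": 0.0},
    {"dx": 0.0, "dy": 0.0, "dz": 0.039, "wx": 0.0, "wy": 0.0, "wz": 0.0, "grip": 0.0},
    {"dx": 0.0, "dy": 0.0, "dz": 0.04, "wx": 0.0, "wy": 0.0, "wz": 0.0, "grip": 0.0},
    {"dx": 0.0, "dy": 0.0, "dz": 0.04, "wx": 0.0, "wy": 0.0, "wz": 0.0, "grip": 0.0},
    {"dx": 0.0, "dy": 0.0, "dz": 0.04, "wx": 0.0, "wy": 0.0, "wz": 0.0, "grip": 0.0},
  ],
)

```text
time: 9.9
tcp_pos: [0.4807, 0.3553, 0.0608]
ee_rot: [0.0, 0.998, -0.067, 0.001]
ft_force: [-5.1, -4.4, 13.1]
gripper_width: 0.0002
```

Emit:
drive_tool(
  plan=[
    {"dx": 0.0, "dy": 0.0, "dz": 0.001, "wx": 0.0, "wy": 0.0, "wz": 0.0, "grip": 0.0},
    {"dx": 0.0, "dy": 0.0, "dz": 0.001, "wx": 0.0, "wy": 0.0, "wz": 0.0, "grip": 0.0},
  ],
)

```text
time: 10.1
tcp_pos: [0.4808, 0.3553, 0.0607]
ee_rot: [0.0, 0.998, -0.067, 0.001]
ft_force: [-6.4, -5.8, 16.6]
gripper_width: -0.0003
```

The cap bottomed at tip height 36 mm (16 N). Lifting slowly, then well clear.

Emit:
drive_tool(
  plan=[
    {"dx": 0.0, "dy": 0.0, "dz": -0.005, "wx": 0.0, "wy": 0.0, "wz": 0.0, "grip": 0.0},
    {"dx": 0.0, "dy": 0.0, "dz": -0.02, "wx": 0.0, "wy": 0.0, "wz": 0.0, "grip": 0.0},
    {"dx": 0.0, "dy": 0.0, "dz": -0.06, "wx": 0.0, "wy": 0.0, "wz": 0.0, "grip": 0.0},
    {"dx": 0.0, "dy": 0.0, "dz": -0.1, "wx": 0.0, "wy": 0.0, "wz": 0.0, "grip": 0.0},
    {"dx": -0.04, "dy": 0.0, "dz": -0.14, "wx": 0.0, "wy": 0.0, "wz": 0.0, "grip": 0.0},
    {"dx": -0.08, "dy": 0.0, "dz": -0.17, "wx": 0.0, "wy": 0.0, "wz": 0.0, "grip": 0.0},
    {"dx": -0.12, "dy": 0.0, "dz": -0.18, "wx": 0.0, "wy": 0.0, "wz": 0.0, "grip": 0.0},
    {"dx": -0.12, "dy": 0.0, "dz": -0.18, "wx": 0.0, "wy": 0.0, "wz": 0.0, "grip": 0.0},
    {"dx": -0.12, "dy": 0.0, "dz": -0.18, "wx": 0.0, "wy": 0.0, "wz": 0.0, "grip": 0.0},
    {"dx": -0.12, "dy": 0.0, "dz": -0.18, "wx": 0.0, "wy": 0.0, "wz": 0.0, "grip": 0.0},
  ],
)

```text
time: 11.1
tcp_pos: [0.362, 0.3714, 0.2357]
ee_rot: [0.0, 0.998, -0.067, -0.0]
ft_force: [0.4, -0.1, 0.1]
gripper_width: -0.0
```

```bash
python3 - <<'E'
from h import *
f=r.grab_frame('scene')[:,:,::-1]
cv2.imwrite('pics/s5.png',cv2.resize(f[80:280,190:410],None,fx=3,fy=3))
h,s,v=cv2.split(cv2.cvtColor(f.copy(),cv2.COLOR_BGR2HSV))
print(blobs((h>20)&(h<36)&(s>130),(300,105,326,133)),blobs((h>45)&(h<85)&(s>120),(262,155,295,182)),blobs(((h<8)|(h>172))&(s>150),(220,203,245,228)))
s=r.state();print(s['tcp_pos'],s['ft_force'],s['time'])
E
```

```text
[(array([312.74107143, 117.75892857]), np.int32(112), array([14, 11], dtype=int32))] [(array([277.01388889, 168.11111111]), np.int32(72), array([11,  9], dtype=int32))] [(array([231.24299065, 215.19626168]), np.int32(107), array([12, 12], dtype=int32))]
[0.36213304 0.3711928  0.2352509 ] [ 0.2658112   0.39972306 -0.21409151] 11.15
```

View pics/s5.png

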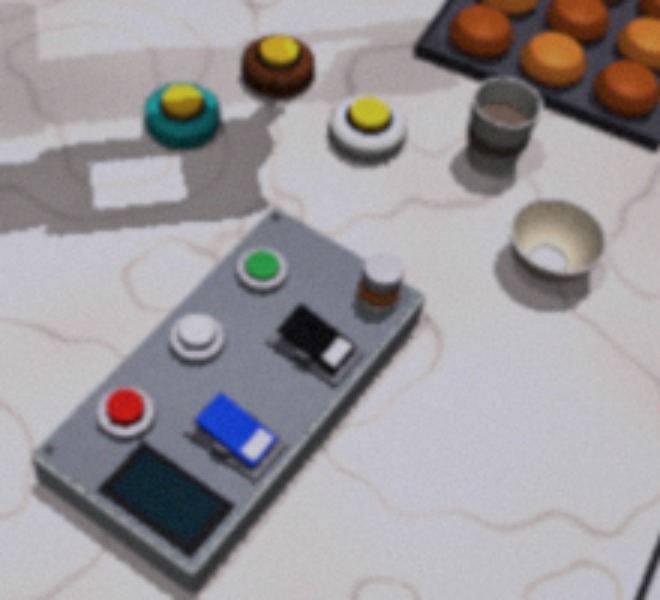

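All the checks look right: both marked ends are down, and green is in, about 1 px lower than before. The timer's yellow top is back at its starting pixel (312.7,117.8), and red is where it began. Handing in.

```bash
python3 -c "
from bench import r
print(r.sign_off())"
```

```text
the job is handed in; nothing more can be done
None
```

I pressed main, steam, start and then the timer in that order with closed fingertips, and handed the job in at about 11 s of the 54 s allowed. The sign-off gives no verdict, so the result rests on my own checks.

- **Presses:** Each press went down until the tool stopped moving while the force kept rising to 17–20 N. The fingertips stopped at about 69 mm on both rockers, 67 mm on the start key and 36 mm on the timer top. These match the fully pressed heights.
- **Last picture:**
  - Both white-marked ends are down and the green key is in.
  - The red key is at its starting pixel. The white key looks out, but I judged that by eye only.
  - The timer's yellow top is back out, within 0.1 px of where it began.
  - The jar, the left cup and the bowl look undisturbed. The shaker, right-hand cup and scraper are outside that crop, but the arm worked well away from them.
- **Contact:** The arm was clear of everything, reading under 0.6 N.
- **Disagreement:** The two cameras differed by about 5 mm on positions, so I used averages. The first move call was refused for its format, and the arm did not move.

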